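# Count to the third gap and push the tub home

### The arm

A 7-joint arm with a two-finger parallel gripper is mounted at the origin on the work surface. World frame = base frame: x ahead of the robot, y to its left, z up, the work surface at z = 0. Lengths are in m, angles in degrees, forces in N, time in s.
With the tool pointing down it reaches from about 0.35 to 0.9 m from the base axis. Payload 19.9 kg.
Tool frame: the origin (TCP) lies at the very end of the fingers, on their centre line; the grasp point (between the pads) lies 19 mm behind it; y points along the fingers, x is the direction in which the jaws open and shut, and the axes are right-handed (so a half turn about y gives the same grasp; the last joint's range is limited). The gripper opens to 94 mm and grips with 3 to 60 N. Pads are 16 mm wide; open, the fingers measure 119 mm over their backs; the gripper's body (75 mm by 177 mm) begins 78 mm behind the grasp point.
Start: joints at [-78.868, 23.915, -0.59, 92.452, 0.269, 63.638, -3.037], TCP at [0.146, 0.608, 0.178] pointing down, gripper open.
Joint ranges: [-161.28, 161.28], [-22.2, 115.67], [-73.04, 71.86], [3.21, 147.25], [-68.34, 248.33], [10.77, 114.83], [-161.83, 161.83]. Speed limits (degrees/s): [108.29, 108.29, 136.94, 136.94, 172.46, 172.46, 172.46].

### API

Orientations are given as a 3x3 rotation matrix whose columns are the frame's x, y, z axes.
In Python, from bench import env, vision gives the robot as it stands. The module is installed in compiled form; this text tells all that it offers.
- The arm moves only by the shell command python3 -m jog 'ROWS' [FORCE]. ROWS is JSON, a list that holds one entry, the list of rows, each a list of 7 numbers: the shift along the world's x, y, z in mm, then the turn, a rotation vector about the world's x, y, z in degrees, then the finger opening in mm, from 0 to 94. A call has 1 to 8 rows; each row is the pose to reach, as a shift and turn from the pose commanded when the call began; what a row does not reach only later rows make up. A row lasts 1/12 s, in which the tool goes at most 41.7 mm and 7.16 degrees, less where a joint would pass 70% of its speed; a pose out of reach is approached as far as the arm can. A call with a gripper value outside its range is refused whole. The fingers move at their own pace and stop on an object; FORCE is the grip in N (left out, the last holds). Time passes only in rows, so rows that repeat a pose let the fingers close. It gives the time, the measured TCP pose, the force and the opening at its end, in the units of the state.
- env.observe(): the state, without advancing time (a new reading comes with each control period).
- vision.snapshot(name): name is "scene" or "top"; returns (picture, depth): 420x560x3 uint8, red, green, blue; 420x560 float32, m along the optical axis (not along the pixel's ray), 0 where there is no reading.
- vision.camera_params(name): a dict with "intrinsics" (3x3 intrinsics, pixels), "position" and "rotation" of the camera in the world. Camera axes: x right, y down, z forward; pixel columns grow to the right and rows downward; lengths in m; the calibration is good to about 2 mm. A picture is of the moment at which its call begins. camera_params takes no time and is no camera call.
- env.close_job(): hands the job in, once; it reports no verdict.
The state is a dict: "time": time; "joint_positions": joint angles; "joint_vel": joint speeds; "effort": joint torques, N m; "eef_pos": TCP position; "tcp_rot": TCP orientation; "contact_force": force on the tool from outside, world axes, zero at the start; "ft_torque": the same for the moment, N m; "finger_gap": finger opening in m.
Only numpy, scipy, OpenCV 4.12 (cv2) and the standard library are available. Lean on these libraries where they do the work, as an engineer would, in place of code of your own. Each camera call takes 0.05 s, during which the arm holds its last target.

### The job

Put the ingredient tub that is standing out on the bench back in its place, the third gap of the wire rack, counting every gap, full or empty, from the end that has the solid sheet-metal end plate. First, before the tub is moved, run a fingertip along the rack from that end, touching the first and then the second wire divider you come to; the third gap begins just past the second one. Then push the tub along the bench, upright and without picking it up, into that gap until it is fully home against the rear rails, and leave everything else where it stands.

Things in the scene. Friction and masses are not known exactly. Their poses are not given: they have to be found in the camera images.
- rack: dark steel wire comb rack fixed to the bench: seven uprights 68 mm apart (end piece, five wire dividers, end piece) make six gaps in a row along its y, 62 mm clear. No floor: tubs stand on the bench. Origin on the bench, mid row; x points into the gaps, away from the robot; y along the row, to the robot's left. Gap centres at y = +170, +102, +34, -34, -102, -170 mm.
- rack_front (a point): the open front of the rack: mid row, on the bench, in the plane of the dividers' front ends (rack x = -46 mm). Tubs slide in from here along the rack's +x.
- rack_stop (a point): the face of the two rear rails (6 mm wires, 22 and 60 mm above the bench) that stops a tub: mid row, on the bench, rack x = +45 mm. A tub fully home has its centre at rack x = 0 and its near face about flush with the dividers' front ends.
- end_plate: the solid end plate of the rack: an upright steel sheet 94 x 4 mm, with a flat top 24 mm wide and 90 mm above the bench. It closes either the left (rack y = +204 mm) or the right end (rack y = -204 mm); the gaps are counted from it. Fixed. Origin on the bench under it.
- end_hoop: the opposite end of the rack: a plain wire loop of the same form as the dividers. Fixed. Origin on the bench under it.
- divider_1: wire divider of the rack: a closed upright loop of 6 mm steel wire in a plane along the rack's x, from x = -46 to +51 mm, its straight level top wire 84 mm above the bench. Fixed, rigid. Origin on the bench under the loop, at rack x = 0; rack y = +136 mm.
- divider_2: wire divider of the rack: a closed upright loop of 6 mm steel wire in a plane along the rack's x, from x = -46 to +51 mm, its straight level top wire 84 mm above the bench. Fixed, rigid. Origin on the bench under the loop, at rack x = 0; rack y = +68 mm.
- divider_3: wire divider of the rack: a closed upright loop of 6 mm steel wire in a plane along the rack's x, from x = -46 to +51 mm, its straight level top wire 84 mm above the bench. Fixed, rigid. Origin on the bench under the loop, at rack x = 0; rack y = +0 mm.
- divider_4: wire divider of the rack: a closed upright loop of 6 mm steel wire in a plane along the rack's x, from x = -46 to +51 mm, its straight level top wire 84 mm above the bench. Fixed, rigid. Origin on the bench under the loop, at rack x = 0; rack y = -68 mm.
- divider_5: wire divider of the rack: a closed upright loop of 6 mm steel wire in a plane along the rack's x, from x = -46 to +51 mm, its straight level top wire 84 mm above the bench. Fixed, rigid. Origin on the bench under the loop, at rack x = 0; rack y = -136 mm.
- tub: the ingredient tub standing out on the bench in front of the rack, plain white plastic with a white lid, 90 mm long (its x), 54 mm wide (its y), straight sides, lid top 70 mm above the bench, with a 50 x 12 x 8 mm ridge on the lid along x. Closed and full, about 0.2 to 0.45 kg. Origin at the centre of its underside. It starts within about 0.25 rad of square to the rack. It slides on the bench with 0.5 to 6 N.
- stored_tub_a: a tub already stored in the leftmost gap (rack y = +170 mm), as the other: 90 mm long (its x), 54 mm wide (its y), straight sides, lid top 70 mm above the bench, with a 50 x 12 x 8 mm ridge on the lid along x. Closed and full, about 0.2 to 0.45 kg. Origin at the centre of its underside. To be left alone.
- stored_tub_b: a tub already stored in the fifth gap from the left (rack y = -102 mm), as the other: 90 mm long (its x), 54 mm wide (its y), straight sides, lid top 70 mm above the bench, with a 50 x 12 x 8 mm ridge on the lid along x. Closed and full, about 0.2 to 0.45 kg. Origin at the centre of its underside. To be left alone.
- dredger: aluminium flour dredger with a handle, 66 mm across, 98 mm high, standing on the bench to the left. Origin at the centre of its underside. To be left alone.
- bowl: open metal bowl, 150 mm across the rim, 60 mm high, standing on the bench to the right. Origin at the centre of its underside. To be left alone.
Not all that is in view belongs to the job. What is shaped like the tub but black or turquoise is not meant.

How it is judged (in metres and radians):
On the way, in this order (a step that is already met when the one before it is completed fails the run):
1. the fingers touch the first wire divider from the end plate, the tub not yet moved (distance of tub from where it was at the start of the episode below 0.015 m and ((y of end_plate in the frame of rack above 0 m and contact force between the fingers and divider_1 above 0.3 N) or (y of end_plate in the frame of rack below 0 m and contact force between the fingers and divider_5 above 0.3 N))), for 0.02 s.
2. the fingers touch the second wire divider from the end plate, the tub not yet moved (distance of tub from where it was at the start of the episode below 0.015 m and ((y of end_plate in the frame of rack above 0 m and contact force between the fingers and divider_2 above 0.3 N) or (y of end_plate in the frame of rack below 0 m and contact force between the fingers and divider_4 above 0.3 N))), for 0.02 s.
3. the tub stands fully home in the third gap from the end plate (((y of end_plate in the frame of rack above 0 m and y of tub in the frame of rack between 0.024 and 0.044 m) or (y of end_plate in the frame of rack below 0 m and y of tub in the frame of rack between -0.044 and -0.024 m)) and x of tub in the frame of rack between -0.007 and 0.007 m and angle between the x axis of tub and the x axis of rack, either way round below 0.12 rad and angle between tub's own z axis and vertical below 0.06 rad and height (world z) of tub below 0.006 m), for 0.2 s.
At the end, for the whole second after the job is handed in: the tub stands upright on the bench in the third gap counted from the end plate, within 10 mm of the middle of the gap's width, square to the rack within 0.12 rad, within 7 mm of fully home against the rear rails, and at rest (all of step 3 and linear speed of tub below 0.01 m/s); the robot touches nothing.
It fails at once if the tub is lifted off the bench (height (world z) of tub above 0.015 m).
It fails at once if the tub is tipped (angle between tub's own z axis and vertical above 0.35 rad).
It fails at once if another tub, the dredger or the bowl is moved more than 20 mm (distance of any of stored_tub_a, stored_tub_b, dredger, bowl from where it was at the start of the episode above 0.02 m).
It also fails if it takes over 59 s, if anything falls off the work surface, if the arm or the gripper's body presses on something with over 40 N, if the wrist force passes 120 N, or if a joint passes its speed limit or range.

## Working session

There is one attempt and no reset: what is moved stays moved. The work goes in short steps, Python scripts to look and compute and a shell command to move; the robot and the scene stay as the last step left them, time stands still between calls to the robot, and variables do not carry over. Pictures are saved under pics/ and viewed, and the job is handed in when it is done.

```bash
mkdir -p pics; python3 - <<'E'
from bench import env, vision
import cv2,numpy as np
for n in("scene","top"):
    p,d=vision.snapshot(n); cv2.imwrite(f"pics/{n}0.png",cv2.cvtColor(p,cv2.COLOR_RGB2BGR)); np.savez(f"{n}0.npz",p=p,d=d)
    c=vision.camera_params(n); print(n,c)
s=env.observe(); print(s)
E
```

```text
scene {'intrinsics': array([[470.65541735,   0.        , 287.27619329],
       [  0.        , 470.65541735, 214.36185394],
       [  0.        ,   0.        ,   1.        ]]), 'position': array([0.96431965, 0.65188755, 1.33650985]), 'rotation': array([[-0.85248034,  0.43906678, -0.28372105],
       [ 0.52256337,  0.73058965, -0.43950686],
       [ 0.0143108 , -0.52293319, -0.85225353]])}
top {'intrinsics': array([[421.12257911,   0.        , 271.90192226],
       [  0.        , 421.12257911, 212.13979651],
       [  0.        ,   0.        ,   1.        ]]), 'position': array([ 0.36325673, -0.0270986 ,  1.03469135]), 'rotation': array([[-0.01239169, -0.98489126,  0.17273002],
       [-0.99989341,  0.01087108, -0.00974665],
       [ 0.00772163, -0.17283239, -0.98492098]])}
{'time': 0.1, 'joint_positions': array([-78.86794309,  23.94477741,  -0.59162526,  92.48141073,
         0.26766165,  63.63961852,  -3.03620462]), 'joint_vel': array([-0.01386642, -0.01430716, -0.04412345, -0.17130692,  0.06894248,
        0.04685226,  0.09620547]), 'effort': array([ 1.40921195e-03, -8.52604008e+01,  6.40038606e-01, -4.26704192e+01,
       -4.89342352e-02,  1.63024227e-02,  7.92554971e-06]), 'eef_pos': array([0.14591056, 0.60734208, 0.1773909 ]), 'tcp_rot': array([[ 2.33588370e-01, -2.11494818e-04, -9.72335554e-01],
       [ 9.72334928e-01, -1.10435852e-03,  2.33588460e-01],
       [-1.12320980e-03, -9.99999368e-01, -5.23215074e-05]]), 'contact_force': array([ 0.03447675, -0.57868194,  0.89637185]), 'ft_torque': array([ 0.01054578, -0.03147472,  0.0051341 ]), 'finger_gap': 0.09379015310569931}
```

View pics/scene0.png

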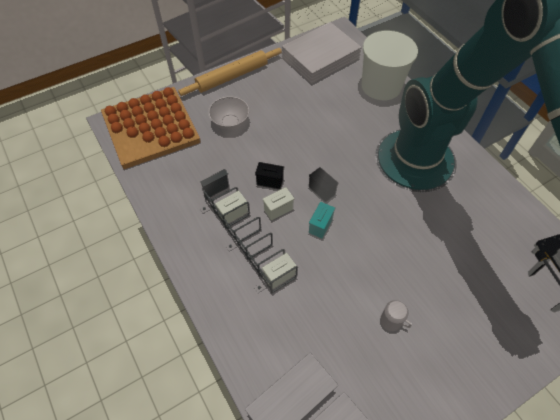

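View pics/top0.png

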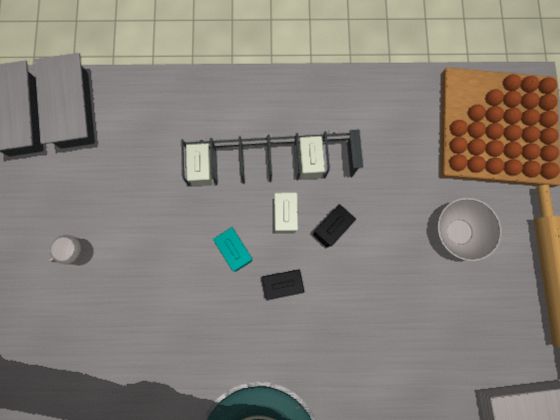

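The top view (image up = +x, left = +y) shows the dark solid plate at the right end of the rack, at about (355,150). Stored tubs are at (198,163) and (312,157), and the white tub is out at (286,212). I'll zoom in to confirm and measure.

```bash
cat > h.py <<'E'
import numpy as np,cv2
from bench import vision
def ray(n,u,v,z):
    c=vision.camera_params(n);K=c["intrinsics"];R=np.array(c["rotation"]);t=np.array(c["position"])
    d=R@np.linalg.solve(K,np.array([u,v,1.]));return t+d*(z-t[2])/d[2]
def cloud(n,d):
    c=vision.camera_params(n);K=c["intrinsics"];R=np.array(c["rotation"]);t=np.array(c["position"])
    v,u=np.mgrid[:d.shape[0],:d.shape[1]]
    P=np.stack([(u-K[0,2])/K[0,0]*d,(v-K[1,2])/K[1,1]*d,d],-1)
    return P@R.T+t
E
python3 - <<'E'
from h import *
for n in("top","scene"):
    f=np.load(n+"0.npz");p,d=f["p"],f["d"]
    x0,y0,w,h=(170,120,200,150) if n=="top" else (190,150,160,150)
    cv2.imwrite(f"pics/{n}z.png",cv2.resize(cv2.cvtColor(p[y0:y0+h,x0:x0+w],cv2.COLOR_RGB2BGR),None,fx=4,fy=4,interpolation=cv2.INTER_CUBIC))
    P=cloud(n,d)
    white=((p.min(2)>150)&(p.max(2).astype(int)-p.min(2)<60)).astype(np.uint8)
    roi=np.zeros_like(white);roi[y0:y0+h,x0:x0+w]=1;white&=roi
    m=white.astype(bool)&(d>0)&(P[...,2]>.05)
    N,l,st,ce=cv2.connectedComponentsWithStats(m.astype(np.uint8))
    for i in range(1,N):
        if st[i,4]<80: continue
        q=P[l==i]; q=q[(q[:,2]>.062)&(q[:,2]<.074)]
        if len(q)<20: continue
        r=cv2.minAreaRect((q[:,:2]*1000).astype(np.float32)); print(n,ce[i],st[i,4],q.mean(0).round(4),r)
    # rack: dark, high
    dark=(p.max(2)<90)&(d>0)&(P[...,2]>.079)&(P[...,2]<.1)&roi.astype(bool)
    q=P[dark];print(dark.sum(),q.min(0),q.max(0))
E
```

```text
top [311.93902439 154.23712737] 738 [ 0.6714 -0.134   0.0698] ((672.2119750976562, -133.98143005371094), (87.73543548583984, 51.76957321166992), 3.6128463745117188)
top [197.25333333 161.75466667] 750 [0.6554 0.1385 0.0698] ((655.901123046875, 139.2547149658203), (87.7963638305664, 52.45991897583008), 3.2171897888183594)
top [285.67714631 211.18621524] 827 [ 0.5348 -0.0688  0.0698] ((535.5517578125, -68.74250030517578), (87.81874084472656, 52.122459411621094), 0.8405097126960754)
927 [ 0.48091406 -0.24763934  0.0790154 ] [0.72444746 0.17621643 0.09383769]
scene [277.9775641  198.17628205] 312 [ 0.5366 -0.0682  0.0698] ((536.0091552734375, -69.30213165283203), (49.82499313354492, 87.6864242553711), 88.63743591308594)
scene [230.39072848 201.62913907] 302 [ 0.6739 -0.1358  0.0697] ((672.9293212890625, -136.25485229492188), (88.7978286743164, 49.043800354003906), 4.330515384674072)
scene [278.56157635 266.03448276] 406 [0.6583 0.1382 0.0695] ((657.4734497070312, 137.34776306152344), (87.68621826171875, 49.72344970703125), 3.064924478530884)
443 [ 0.36284982 -0.24784117  0.0790394 ] [0.72613532 0.17964971 0.09622523]
```

```bash
ls pics
```

```text
scene0.png
scenez.png
top0.png
topz.png
```

View pics/topz.png

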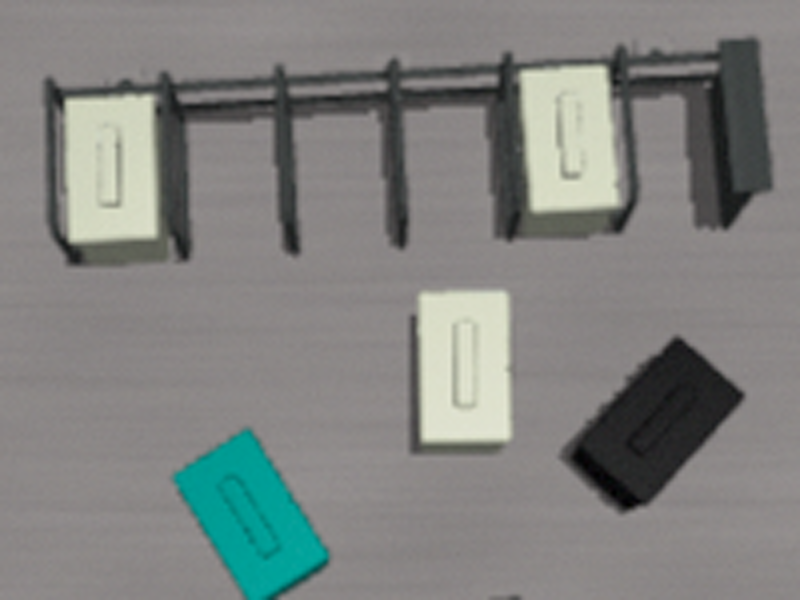

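```bash
python3 - <<'E'
from h import *
a=np.array([.6722,-.1340]);b=np.array([.6559,.1390]) # tubs b,a
y=(b-a);L=np.linalg.norm(y);y/=L;print("dist",L,"yaw deg",np.degrees(np.arctan2(-y[0],y[1])))
for n in("top","scene"):
    f=np.load(n+"0.npz");p,d=f["p"],f["d"];P=cloud(n,d)
    Q=P-np.array([.666,-.034,0]);X=np.array([y[1],-y[0]])
    m=(a+b)/2-.034*y; rx=(P[...,:2]-m)@X; ry=(P[...,:2]-m)@y
    s=(d>0)&(abs(rx)<.06)&(abs(ry)<.23)&(P[...,2]>.075)&(P[...,2]<.1)
    print(n,"origin",m)
    for c in(.204,.136,.068,0,-.068,-.136,-.204):
        k=s&(abs(ry-c)<.02)&((abs(ry-c)<.018))
        if k.sum(): print(c,k.sum(),np.median(ry[k]).round(4),rx[k].min().round(3),rx[k].max().round(3),np.median(P[k][:,2]).round(3), np.ptp(ry[k]).round(3))
E
```

```text
dist 0.2734861788098258 yaw deg 3.4169003248899186
top origin [ 0.66607643 -0.03143956]
0.204 108 0.204 -0.043 0.052 0.083 0.018
0.136 100 0.1362 -0.044 0.052 0.083 0.006
0.068 101 0.0683 -0.044 0.051 0.083 0.006
0 98 0.0004 -0.044 0.051 0.083 0.006
-0.068 99 -0.0675 -0.042 0.05 0.083 0.017
-0.136 96 -0.1351 -0.044 0.048 0.083 0.006
-0.204 400 -0.2031 -0.047 0.047 0.09 0.025
scene origin [ 0.66607643 -0.03143956]
0.204 76 0.2041 -0.04 0.055 0.082 0.022
0.136 65 0.1366 -0.039 0.054 0.083 0.019
0.068 62 0.0683 -0.042 0.054 0.083 0.009
0 61 0.0002 -0.042 0.052 0.083 0.012
-0.068 61 -0.0672 -0.042 0.052 0.083 0.022
-0.136 57 -0.1355 -0.044 0.051 0.083 0.017
-0.204 187 -0.2038 -0.047 0.049 0.09 0.03
```

The plate end is rack y < 0: top 90 mm high, width matches a sheet, at −204. That makes the third gap the one between divider_4 and divider_3.

Rack origin is about (0.666, −0.031), yaw 3.4°, and the upright spacing agrees to within 1 mm. The tub is at about (0.5355, −0.069), yaw about 1°.

Next I'll bring the closed fingers above divider_5.

```bash
python3 -m jog '[[[22,-33,0,0,0,2,0],[44,-66,0,0,0,4,0],[66,-100,0,0,0,6,0],[88,-134,0,0,0,8,0],[110,-168,0,0,0,10,0],[132,-202,0,0,0,12,0],[154,-235,0,0,0,14,0],[176,-269,0,0,0,17,0]]]'; python3 -m jog '[[[22,-33,0,0,0,0,0],[44,-66,0,0,0,0,0],[66,-100,0,0,0,0,0],[88,-134,0,0,0,0,0],[110,-168,0,0,0,0,0],[132,-202,0,0,0,0,0],[154,-235,0,0,0,0,0],[176,-269,0,0,0,0,0]]]'
```

```text
time: 0.77
eef_pos: [0.3225, 0.3369, 0.1779]
tcp_rot: [[-0.062, -0.0, -0.998], [0.998, 0.0, -0.062], [0.0, -1.0, 0.0]]
contact_force: [0.1, 0.6, 0.3]
finger_gap: 0.0442
time: 1.43
eef_pos: [0.4986, 0.0679, 0.178]
tcp_rot: [[-0.061, 0.0, -0.998], [0.998, 0.0, -0.061], [0.0, -1.0, -0.0]]
contact_force: [0.2, 0.9, 0.1]
finger_gap: 0.0007
```

```bash
python3 -m jog '[[[21,-32,0,0,0,0,0],[42,-64,0,0,0,0,0],[63,-96,0,0,0,0,0],[84,-128,0,0,0,0,0],[105,-160,0,0,0,0,0],[126,-192,0,0,0,0,0],[144,-220,0,0,0,0,0],[155,-236,0,0,0,0,0]]]'; python3 -m jog '[[[0,0,-25,0,0,0,0],[0,0,-50,0,0,0,0],[0,0,-70,0,0,0,0],[0,0,-80,0,0,0,0],[0,0,-86,0,0,0,0],[0,0,-88,0,0,0,0],[0,0,-88,0,0,0,0]]]'
```

```text
time: 2.1
eef_pos: [0.6536, -0.1701, 0.1772]
tcp_rot: [[-0.058, -0.001, -0.998], [0.998, -0.001, -0.058], [-0.001, -1.0, 0.001]]
contact_force: [-0.2, -0.2, -0.0]
finger_gap: 0.0004
time: 2.68
eef_pos: [0.6533, -0.1663, 0.0904]
tcp_rot: [[-0.061, 0.0, -0.998], [0.998, -0.0, -0.061], [-0.0, -1.0, -0.0]]
contact_force: [0.8, -0.5, 0.2]
finger_gap: 0.0003
```

```bash
python3 -m jog '[[[0,0,-3,0,0,0,0],[0,0,-5,0,0,0,0],[0,0,-6,0,0,0,0],[0,0,-6,0,0,0,0]]]'
```

```text
time: 3.02
eef_pos: [0.6531, -0.1663, 0.0841]
tcp_rot: [[-0.061, 0.0, -0.998], [0.998, -0.0, -0.061], [-0.0, -1.0, -0.0]]
contact_force: [-0.2, 0.0, -0.5]
finger_gap: 0.001
```

```bash
python3 -m jog '[[[0,0,-1,0,0,0,0],[0,0,-1,0,0,0,0],[0,0,-1,0,0,0,0]]]'
```

```text
time: 3.27
eef_pos: [0.653, -0.1663, 0.083]
tcp_rot: [[-0.061, 0.0, -0.998], [0.998, -0.0, -0.061], [-0.0, -1.0, -0.0]]
contact_force: [0.9, -0.5, 0.4]
finger_gap: 0.0003
```

```bash
python3 -m jog '[[[0,0,-1,0,0,0,0],[0,0,-2,0,0,0,0],[0,0,-2,0,0,0,0]]]'
```

```text
time: 3.52
eef_pos: [0.6529, -0.1663, 0.0807]
tcp_rot: [[-0.061, -0.0, -0.998], [0.998, -0.0, -0.061], [0.0, -1.0, 0.0]]
contact_force: [-0.9, -0.0, -0.4]
finger_gap: 0.0005
```

No clear contact at z = 0.081, so I'll look.

```bash
python3 - <<'E'
from h import *
o=[]
for n,(x0,y0,w,h) in {"top":(270,100,110,100),"scene":(180,140,110,100)}.items():
    p,d=vision.snapshot(n); np.savez(n+"1.npz",p=p,d=d)
    o.append(cv2.resize(cv2.cvtColor(p[y0:y0+h,x0:x0+w],cv2.COLOR_RGB2BGR),(396,360),interpolation=cv2.INTER_CUBIC))
cv2.imwrite("pics/t1.png",np.hstack(o))
E
```

```text
(no output)
```

View pics/t1.png

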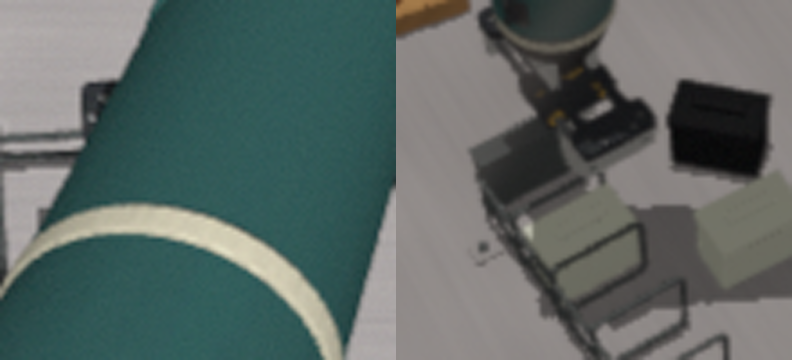

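```bash
python3 - <<'E'
from h import *
def proj(n,X):
    c=vision.camera_params(n);q=np.array(c["rotation"]).T@(np.array(X)-c["position"]);q=c["intrinsics"]@q;return q[:2]/q[2]
p=np.load("scene1.npz")["p"];p=cv2.cvtColor(p,cv2.COLOR_RGB2BGR)
x0,y0,w,h=195,150,60,50;S=12
im=cv2.resize(p[y0:y0+h,x0:x0+w],None,fx=S,fy=S,interpolation=cv2.INTER_CUBIC)
o=np.array([.666,-.0314]);X=np.array([.9982,.0596]);Y=np.array([-.0596,.9982])
def mk(P,c):
    u=(proj("scene",P)-[x0,y0]+.5)*S;cv2.circle(im,tuple(int(a) for a in u),5,c,2)
mk([.6529,-.1663,.0807],(0,0,255))
for dx in(-.046,.051): mk([*(o+dx*X-.136*Y),.081],(0,255,0))
cv2.imwrite("pics/t1z.png",im)
E
```

```text
(no output)
```

View pics/t1z.png

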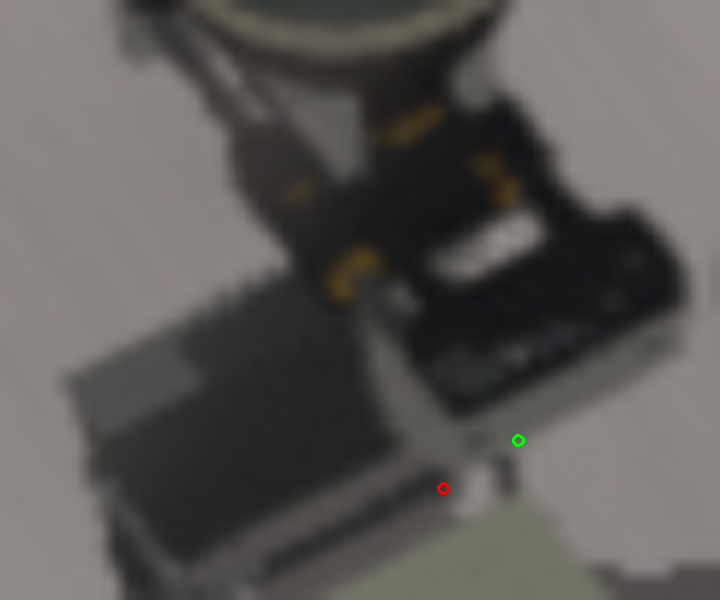

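The tip is right beside divider_5's top wire (the white fingertip at about (475,490) in the zoom sits on its +y side, below the wire top). I'll ease sideways in −y and watch the force.

```bash
python3 -m jog '[[[0,-1,0,0,0,0,0],[0,-2,0,0,0,0,0],[0,-3,0,0,0,0,0],[0,-3,0,0,0,0,0]]]'; python3 -m jog '[[[0,-1,0,0,0,0,0],[0,-2,0,0,0,0,0],[0,-2,0,0,0,0,0],[0,-2,0,0,0,0,0]]]'
```

```text
time: 3.95
eef_pos: [0.653, -0.1697, 0.081]
tcp_rot: [[-0.061, 0.0, -0.998], [0.998, -0.0, -0.061], [-0.0, -1.0, -0.0]]
contact_force: [-0.3, 0.3, -0.4]
finger_gap: 0.0003
time: 4.28
eef_pos: [0.653, -0.1714, 0.0809]
tcp_rot: [[-0.061, 0.0, -0.998], [0.998, -0.0, -0.061], [-0.0, -1.0, -0.0]]
contact_force: [-0.4, -0.3, 0.5]
finger_gap: 0.0005
```

```bash
python3 -m jog '[[[0,0,-1,0,0,0,0],[0,0,-1,0,0,0,0],[0,0,-1,0,0,0,0]]]';python3 -m jog '[[[0,0,-1,0,0,0,0],[0,0,-1,0,0,0,0],[0,0,-1,0,0,0,0]]]'; python3 -m jog '[[[0,0,-1,0,0,0,0],[0,0,-1,0,0,0,0],[0,0,-1,0,0,0,0]]]'
```

```text
time: 4.53
eef_pos: [0.653, -0.1713, 0.0799]
tcp_rot: [[-0.061, -0.0, -0.998], [0.998, -0.0, -0.061], [-0.0, -1.0, 0.0]]
contact_force: [-0.4, -0.4, 0.8]
finger_gap: 0.0008
time: 4.78
eef_pos: [0.653, -0.1713, 0.0788]
tcp_rot: [[-0.061, -0.0, -0.998], [0.998, -0.0, -0.061], [-0.0, -1.0, 0.0]]
contact_force: [0.1, 0.7, 0.8]
finger_gap: 0.0004
time: 5.03
eef_pos: [0.653, -0.1713, 0.0779]
tcp_rot: [[-0.061, -0.0, -0.998], [0.998, -0.0, -0.061], [-0.0, -1.0, 0.0]]
contact_force: [0.2, 0.5, 0.2]
finger_gap: 0.0004
```

```bash
python3 - <<'E'
from h import *
p,d=vision.snapshot("scene");np.savez("scene2.npz",p=p,d=d)
P=cloud("scene",d)
o=np.array([.666,-.0314]);X=np.array([.9982,.0596]);Y=np.array([-.0596,.9982])
rx=(P[...,:2]-o)@X*1000; ry=(P[...,:2]-o)@Y*1000; z=P[...,2]*1000
x0,y0,w,h=222,178,24,20
for v in range(y0,y0+h):
    print(v,' '.join(f"{int(rx[v,u])},{int(ry[v,u])},{int(z[v,u])}" for u in range(222,246,2)))
S=14;im=cv2.cvtColor(p[165:210,200:255],cv2.COLOR_RGB2BGR);cv2.imwrite("pics/t2.png",cv2.resize(im,None,fx=S,fy=S,interpolation=cv2.INTER_NEAREST))
E
```

```text
178 -24,-201,67 -32,-203,60 -12,-141,145 11,-72,242 8,-65,248 2,-64,245 -1,-60,246 -6,-58,245 -11,-54,245 -17,-55,240 -22,-52,239 -27,-49,238
179 -25,-205,57 -31,-203,55 -11,-140,142 12,-71,240 9,-63,247 4,-62,244 0,-60,242 -4,-55,245 -9,-51,245 -15,-51,240 -21,-50,238 -28,-51,230
180 -22,-200,59 -32,-206,44 -11,-141,136 -10,-125,155 9,-64,241 5,-60,242 1,-55,245 -3,-53,243 -8,-51,241 -15,-51,235 -22,-52,229 -31,-58,215
181 -23,-203,49 -30,-204,42 -11,-142,129 -12,-129,144 11,-61,241 8,-54,247 3,-53,244 -3,-53,238 -9,-53,233 -15,-52,229 -23,-56,218 -31,-58,211
182 -21,-200,48 -29,-201,41 -12,-147,117 -11,-129,138 12,-61,236 10,-52,245 4,-51,242 -2,-51,236 -7,-51,232 -17,-58,216 -24,-58,211 -31,-59,204
183 -21,-202,40 -29,-203,33 -12,-148,111 -11,-130,132 12,-61,232 10,-52,240 5,-50,239 -1,-52,231 -12,-61,212 -18,-59,209 -24,-59,204 -95,-186,0
184 -20,-200,37 -28,-202,28 -34,-200,27 -12,-132,124 12,-62,226 9,-56,230 4,-53,230 -4,-59,215 -11,-59,210 -17,-59,205 -89,-189,-3 -94,-184,-2
185 -20,-203,28 -27,-201,25 -33,-200,21 -13,-136,112 12,-63,219 11,-51,232 1,-59,215 -4,-59,210 -10,-5
[... 1031 characters left out ...]
10,-192,2 5,-134,86 0,-133,81 -28,-182,0 -33,-176,2 -40,-175,-1 -26,-128,67 -31,-124,68 -36,-121,66 -41,-115,70 -67,-153,2 -73,-151,0
194 13,-134,86 6,-135,80 -22,-187,-7 -25,-175,4 -32,-175,-1 -17,-125,72 -22,-122,71 -28,-119,71 -33,-114,72 -38,-111,71 -65,-150,1 -71,-148,0
195 13,-135,79 -12,-180,3 -17,-176,3 -24,-175,-1 -9,-124,74 -15,-123,70 -21,-121,67 -27,-119,65 -32,-114,66 -39,-113,63 -42,-105,69 -70,-146,-3
196 -4,-182,1 -10,-178,0 -15,-174,2 -3,-127,70 -8,-124,69 -13,-120,70 -19,-116,69 -24,-112,70 -29,-109,69 -34,-103,73 -41,-103,67 -67,-142,-2
197 -3,-180,-1 -8,-175,0 2,-130,65 -1,-124,69 -5,-118,74 -12,-117,69 -16,-112,71 -20,-105,76 -28,-107,68 -33,-103,69 -38,-99,68 -63,-134,5
```

View pics/t2.png

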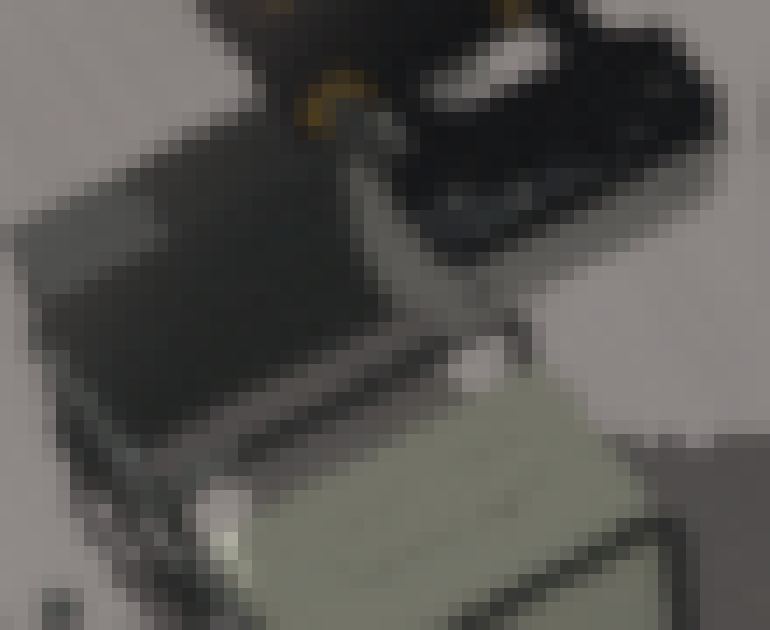

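Depth shows the wire is clear at z≈83. The lowest visible finger part is at z≈107 although the TCP reads 0.078. I'll check the tip height in the first picture, with the gripper open.

```bash
python3 - <<'E'
from h import *
f=np.load("scene0.npz");p,d=f["p"],f["d"];P=cloud("scene",d)
s=(d>0)&(np.hypot(P[...,0]-.146,P[...,1]-.607)<.12)&(P[...,2]>.05)
print(s.sum());q=P[s];q=q[np.argsort(q[:,2])];print(q[:12].round(3))
cv2.imwrite("pics/s0f.png",cv2.resize(cv2.cvtColor(p[200:300,480:560],cv2.COLOR_RGB2BGR),None,fx=6,fy=6))
f=np.load("scene2.npz");p,d=f["p"],f["d"];P=cloud("scene",d)
s=(d>0)&(np.hypot(P[...,0]-.653,P[...,1]+.171)<.03)&(P[...,2]>.088)
q=P[s];q=q[np.argsort(q[:,2])];print(s.sum(),q[:25].round(3))
E
```

```text
927
[[0.138 0.56  0.203]
 [0.142 0.558 0.206]
 [0.165 0.651 0.206]
 [0.143 0.555 0.206]
 [0.141 0.553 0.207]
 [0.132 0.562 0.207]
 [0.141 0.557 0.207]
 [0.135 0.561 0.208]
 [0.168 0.653 0.208]
 [0.165 0.652 0.209]
 [0.168 0.657 0.211]
 [0.142 0.558 0.211]]
574 [[ 0.662 -0.176  0.105]
 [ 0.661 -0.169  0.107]
 [ 0.662 -0.18   0.111]
 [ 0.661 -0.169  0.113]
 [ 0.662 -0.173  0.113]
 [ 0.658 -0.16   0.116]
 [ 0.662 -0.179  0.117]
 [ 0.661 -0.161  0.117]
 [ 0.661 -0.173  0.119]
 [ 0.662 -0.165  0.124]
 [ 0.661 -0.173  0.125]
 [ 0.661 -0.159  0.126]
 [ 0.663 -0.174  0.13 ]
 [ 0.662 -0.163  0.132]
 [ 0.661 -0.17   0.133]
 [ 0.663 -0.18   0.134]
 [ 0.662 -0.156  0.135]
 [ 0.66  -0.159  0.135]
 [ 0.662 -0.182  0.135]
 [ 0.663 -0.173  0.136]
 [ 0.662 -0.162  0.138]
 [ 0.659 -0.16   0.139]
 [ 0.662 -0.168  0.142]
 [ 0.658 -0.161  0.142]
 [ 0.663 -0.172  0.143]]
```

View pics/s0f.png

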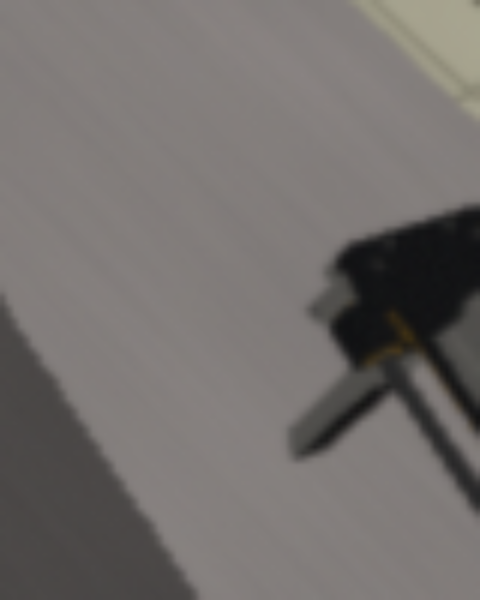

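The whole tool, body included, sits about 27 mm higher than the reported TCP, in both the open and closed pictures. So true tip z ≈ reported + 0.027. I'll correct for that and descend; contact should come at a reported z of about 0.057.

```bash
python3 -m jog '[[[0,2,-4,0,0,0,0],[0,2,-8,0,0,0,0],[0,2,-12,0,0,0,0],[0,2,-15,0,0,0,0],[0,2,-16,0,0,0,0]]]'; python3 -m jog '[[[0,0,-1,0,0,0,0],[0,0,-2,0,0,0,0],[0,0,-2,0,0,0,0]]]'
```

```text
time: 5.5
eef_pos: [0.6526, -0.1692, 0.0611]
tcp_rot: [[-0.061, -0.001, -0.998], [0.998, 0.0, -0.061], [0.0, -1.0, 0.001]]
contact_force: [0.0, -0.4, -0.9]
finger_gap: -0.0
time: 5.75
eef_pos: [0.653, -0.1693, 0.0598]
tcp_rot: [[-0.061, 0.0, -0.998], [0.998, -0.0, -0.061], [-0.0, -1.0, -0.0]]
contact_force: [0.1, -0.4, -0.1]
finger_gap: 0.0008
```

```bash
python3 -m jog '[[[0,0,-1,0,0,0,0],[0,0,-2,0,0,0,0],[0,0,-2,0,0,0,0]]]';python3 -m jog '[[[0,0,-1,0,0,0,0],[0,0,-1,0,0,0,0]]]'
```

```text
time: 6.0
eef_pos: [0.6529, -0.1693, 0.0578]
tcp_rot: [[-0.061, -0.0, -0.998], [0.998, -0.0, -0.061], [-0.0, -1.0, 0.0]]
contact_force: [0.1, -0.3, -0.7]
finger_gap: 0.0006
time: 6.17
eef_pos: [0.6531, -0.1693, 0.0569]
tcp_rot: [[-0.061, 0.0, -0.998], [0.998, -0.0, -0.061], [-0.0, -1.0, -0.0]]
contact_force: [-0.7, -0.3, 0.4]
finger_gap: 0.0006
```

```bash
python3 -m jog '[[[0,0,-1,0,0,0,0],[0,0,-1,0,0,0,0]]]';python3 -m jog '[[[0,0,-1,0,0,0,0],[0,0,-1,0,0,0,0]]]'
```

```text
time: 6.33
eef_pos: [0.6532, -0.1694, 0.0566]
tcp_rot: [[-0.061, 0.001, -0.998], [0.998, 0.0, -0.061], [0.0, -1.0, -0.001]]
contact_force: [-3.2, 1.9, 8.8]
finger_gap: 0.0001
time: 6.5
eef_pos: [0.6533, -0.1694, 0.0564]
tcp_rot: [[-0.061, 0.001, -0.998], [0.998, 0.0, -0.061], [0.0, -1.0, -0.001]]
contact_force: [-7.0, 2.6, 19.6]
finger_gap: 0.0006
```

Clear contact with divider_5: +20 N at a reported z of 0.0564, so the offset is 27.5 mm. Next is up, along to divider_4, and down.

```bash
python3 -m jog '[[[0,0,10,0,0,0,0],[0,0,18,0,0,0,0],[-2,34,18,0,0,0,0],[-4,68,18,0,0,0,0],[-4,68,15,0,0,0,0],[-4,68,9,0,0,0,0],[-4,68,5,0,0,0,0],[-4,68,4,0,0,0,0]]]'; python3 -m jog '[[[0,0,-1,0,0,0,0],[0,0,-2,0,0,0,0],[0,0,-2,0,0,0,0]]]'
```

```text
time: 7.17
eef_pos: [0.6485, -0.1024, 0.0582]
tcp_rot: [[-0.06, -0.001, -0.998], [0.998, -0.001, -0.06], [-0.001, -1.0, 0.001]]
contact_force: [-0.5, -0.8, -0.8]
finger_gap: 0.0006
time: 7.42
eef_pos: [0.649, -0.1022, 0.0569]
tcp_rot: [[-0.06, 0.0, -0.998], [0.998, -0.0, -0.06], [-0.0, -1.0, -0.0]]
contact_force: [0.7, 0.1, 0.9]
finger_gap: 0.0006
```

```bash
python3 -m jog '[[[0,0,-1,0,0,0,0],[0,0,-1,0,0,0,0]]]'
```

```text
time: 7.58
eef_pos: [0.6492, -0.1021, 0.0567]
tcp_rot: [[-0.06, 0.001, -0.998], [0.998, -0.0, -0.06], [-0.001, -1.0, -0.001]]
contact_force: [-2.7, -1.6, 8.0]
finger_gap: 0.0002
```

Divider_4 is touched too (8 N). I'll lift off and go to the tub's left side (+y) to nudge it about 4 mm towards the gap's centre line.

```bash
python3 -m jog '[[[0,0,-1,0,0,0,0],[0,0,20,0,0,0,0],[0,0,42,0,0,0,0],[-20,16,42,0,0,0,0],[-45,36,42,0,0,0,0],[-70,56,42,0,0,0,0],[-95,76,42,0,0,0,0],[-114,90,42,0,0,0,0]]]'; python3 -m jog '[[[0,0,-30,0,0,0,0],[0,0,-60,0,0,0,0],[0,0,-85,0,0,0,0],[0,0,-98,0,0,0,0],[0,0,-103,0,0,0,0],[0,0,-104,0,0,0,0]]]'
```

```text
time: 8.25
eef_pos: [0.5332, -0.0097, 0.0979]
tcp_rot: [[-0.062, -0.0, -0.998], [0.998, 0.001, -0.062], [0.001, -1.0, 0.0]]
contact_force: [0.6, 0.7, 0.2]
finger_gap: 0.0002
time: 8.75
eef_pos: [0.5347, -0.0115, -0.0067]
tcp_rot: [[-0.061, -0.001, -0.998], [0.998, -0.0, -0.061], [-0.0, -1.0, 0.001]]
contact_force: [0.5, -1.6, -0.1]
finger_gap: 0.0002
```

```bash
cat > look.py <<'E'
from h import *
import sys
o=np.array([.666,-.0314]);a=np.radians(3.4);X=np.array([np.cos(a),np.sin(a)]);Y=np.array([-X[1],X[0]])
for n in("top","scene"):
    p,d=vision.snapshot(n);P=cloud(n,d)
    cv2.imwrite(f"pics/{n}{sys.argv[1]}.png",cv2.cvtColor(p,cv2.COLOR_RGB2BGR))
    m=(p.min(2)>70)&(p.max(2).astype(int)-p.min(2)<60)&(d>0)&(P[...,2]>.066)&(P[...,2]<.074)&(P[...,0]>.46)&(P[...,0]<.74)&(P[...,1]<-.02)&(P[...,1]>-.18)
    N,l,st,ce=cv2.connectedComponentsWithStats(m.astype(np.uint8))
    for i in range(1,N):
        if st[i,4]<60: continue
        q=P[l==i];r=cv2.minAreaRect((q[:,:2]*1000).astype(np.float32));c=np.array(r[0])/1000
        yaw=(r[2]+45)%90-45
        print(n,st[i,4],"ctr",c.round(4),"size",np.round(r[1],1),"yaw-rel",round(yaw-3.4,2),"rack xy mm",np.round([(c-o)@X*1000,(c-o)@Y*1000],1))
E
python3 look.py 3
```

```text
top 684 ctr [ 0.6709 -0.1328] size [89.5 54.3] yaw-rel -0.22 rack xy mm [  -1.1 -101.5]
top 164 ctr [ 0.5041 -0.0749] size [39.4 28.2] yaw-rel -4.49 rack xy mm [-164.2  -33.8]
scene 280 ctr [ 0.676  -0.1377] size [94.6 58.5] yaw-rel 1.08 rack xy mm [   3.7 -106.7]
scene 118 ctr [ 0.5625 -0.0674] size [36.7 54.6] yaw-rel -1.85 rack xy mm [-105.4  -29.8]
```

```bash
python3 -m jog '[[[0,-5,0,0,0,0,0],[0,-10,0,0,0,0,0],[0,-13,0,0,0,0,0],[1,-15,0,0,0,0,0],[1,-17,0,0,0,0,0],[1,-19,0,0,0,0,0],[1,-21,0,0,0,0,0],[1,-22,0,0,0,0,0]]]'; python3 -m jog '[[[0,20,0,0,0,0,0],[0,20,0,0,0,0,0]]]'; python3 look.py 4
```

```text
time: 9.52
eef_pos: [0.5361, -0.0333, -0.006]
tcp_rot: [[-0.061, 0.0, -0.998], [0.998, 0.0, -0.061], [0.0, -1.0, -0.0]]
contact_force: [-0.9, 2.2, 1.4]
finger_gap: 0.0006
time: 9.68
eef_pos: [0.536, -0.0106, -0.0063]
tcp_rot: [[-0.063, -0.0, -0.998], [0.998, 0.001, -0.063], [0.001, -1.0, 0.0]]
contact_force: [1.0, 1.4, 0.1]
finger_gap: 0.0002
top 694 ctr [ 0.6719 -0.1329] size [90.4 54.2] yaw-rel -0.27 rack xy mm [  -0.2 -101.7]
top 204 ctr [ 0.504  -0.0773] size [44.1 28.6] yaw-rel -5.24 rack xy mm [-164.4  -36.2]
scene 265 ctr [ 0.6732 -0.1344] size [90.  52.9] yaw-rel 0.06 rack xy mm [   1.1 -103.2]
scene 116 ctr [ 0.5633 -0.072 ] size [54.7 34.8] yaw-rel -3.43 rack xy mm [-105.   -34.4]
```

The nudge worked: the tub is at rack y ≈ −34. Before dropping in behind it, I'll check where the black and turquoise lookalikes are.

```bash
python3 - <<'E'
from h import *
f=np.load("top0.npz");p,d=f["p"].astype(int),f["d"];P=cloud("top",d)
for nm,c in(("black",p.max(2)<60),("turq",(p[...,1]-p[...,0]>60))):
    m=(c&(d>0)&(P[...,2]>.01)&(P[...,2]<.08)&(P[...,0]<.57)&(P[...,0]>.3)&(abs(P[...,1])<.25)).astype(np.uint8)
    N,l,st,ce=cv2.connectedComponentsWithStats(m)
    for i in range(1,N):
        if st[i,4]>150: print(nm,(cv2.boxPoints(cv2.minAreaRect((P[l==i][:,:2]*1000).astype(np.float32)))).round().tolist(),P[l==i][:,2].max().round(3))
E
```

```text
black [[450.0, -169.0], [516.0, -232.0], [552.0, -193.0], [487.0, -131.0]] 0.08
black [[333.0, -18.0], [350.0, -107.0], [401.0, -97.0], [384.0, -9.0]] 0.08
turq [[397.0, 54.0], [424.0, 10.0], [500.0, 57.0], [472.0, 101.0]] 0.08
```

```bash
python3 -m jog '[[[0,4,35,0,0,0,0],[0,4,70,0,0,0,0],[0,4,102,0,0,0,0],[-25,-20,102,0,0,0,24],[-50,-45,102,0,0,0,24],[-73,-67,102,0,0,0,24],[-73,-67,102,0,0,0,24]]]'; python3 -m jog '[[[0,0,-30,0,0,0,24],[0,0,-60,0,0,0,24],[0,0,-85,0,0,0,24],[0,0,-98,0,0,0,24],[0,0,-103,0,0,0,24],[0,0,-104,0,0,0,24]]]';python3 look.py 5
```

```text
time: 10.37
eef_pos: [0.459, -0.0848, 0.096]
tcp_rot: [[-0.055, -0.001, -0.998], [0.998, -0.0, -0.055], [-0.0, -1.0, 0.001]]
contact_force: [1.0, -0.2, -0.1]
finger_gap: 0.0226
time: 10.87
eef_pos: [0.4624, -0.0809, -0.0087]
tcp_rot: [[-0.06, -0.002, -0.998], [0.998, -0.0, -0.06], [-0.0, -1.0, 0.002]]
contact_force: [-0.1, 0.2, -0.2]
finger_gap: 0.0239
top 688 ctr [ 0.6716 -0.1327] size [91.1 54.3] yaw-rel -0.39 rack xy mm [  -0.5 -101.5]
scene 299 ctr [ 0.5375 -0.0721] size [89.7 56. ] yaw-rel -2.63 rack xy mm [-130.7  -33. ]
scene 270 ctr [ 0.6736 -0.1344] size [89.3 53. ] yaw-rel 2.79 rack xy mm [   1.5 -103.3]
```

```bash
python3 -m jog '[[[5,3,0,0,0,0,24],[12,4,0,0,0,0,24],[18,4,0,0,0,0,24],[23,4,0,0,0,0,24],[28,5,0,0,0,0,24],[33,5,0,0,0,0,24],[38,5,0,0,0,0,24],[43,6,0,0,0,0,24]]]';python3 look.py 6
```

```text
time: 11.63
eef_pos: [0.5064, -0.0745, -0.0081]
tcp_rot: [[-0.061, -0.0, -0.998], [0.998, -0.0, -0.061], [-0.0, -1.0, 0.0]]
contact_force: [-3.1, 0.0, 1.4]
finger_gap: 0.0241
top 657 ctr [ 0.673  -0.1325] size [91.9 53.9] yaw-rel -0.51 rack xy mm [   1.  -101.4]
scene 272 ctr [ 0.6749 -0.135 ] size [91.5 52.1] yaw-rel -1.31 rack xy mm [   2.8 -103.9]
scene 291 ctr [ 0.561  -0.0686] size [93.1 55.5] yaw-rel 0.18 rack xy mm [-107.   -30.9]
```

```bash
python3 - <<'E'
import cv2
im=cv2.imread("pics/scene6.png");cv2.imwrite("pics/s6z.png",cv2.resize(im[160:290,190:330],None,fx=5,fy=4.5,interpolation=cv2.INTER_CUBIC))
E
```

View pics/s6z.png

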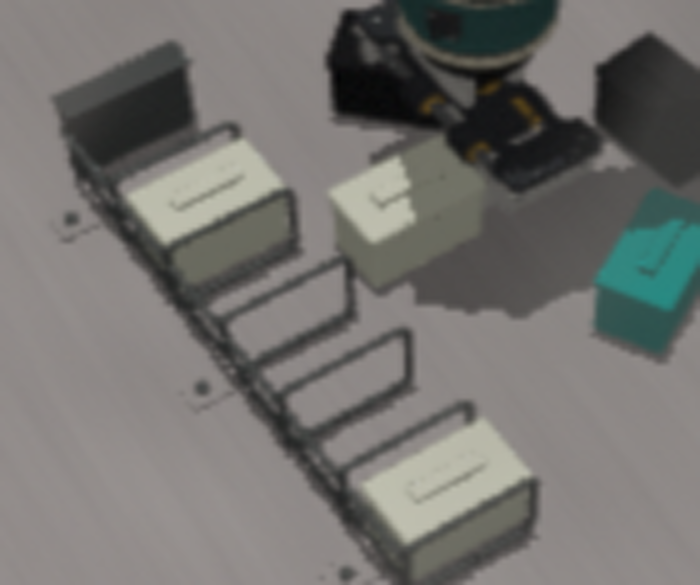

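```bash
python3 - <<'E'
from h import *
p,d=vision.snapshot("scene");P=cloud("scene",d)
o=np.array([.666,-.0314]);a=np.radians(3.4);X=np.array([np.cos(a),np.sin(a)]);Y=np.array([-X[1],X[0]])
rx=(P[...,:2]-o)@X*1000; ry=(P[...,:2]-o)@Y*1000; z=P[...,2]*1000
m=(d>0)&(z>66)&(z<74)&(p.min(2)>70)
for x0 in range(-150,-60,10):
    k=m&(abs(rx-x0)<5)&(ry>-75)&(ry<10)
    if k.sum()>5: print(x0,ry[k].min().round(1),ry[k].max().round(1),k.sum())
for c in(0,-68):
    k=(d>0)&(z>78)&(z<90)&(abs(rx)<46)&(abs(ry-c)<9)&(p.max(2)<90)
    k1=k&(rx<-20);print("div",c,np.median(ry[k]).round(1),np.median(ry[k1]).round(1),rx[k].min())
E
```

```text
-150 -59.2 -4.7 21
-140 -59.7 -3.8 36
-130 -56.5 -3.0 33
-120 -57.0 -5.5 32
-110 -56.8 -4.0 30
-100 -56.1 -3.7 27
-90 -59.9 -4.0 34
-80 -58.3 -4.9 36
-70 -56.5 -4.6 37
div 0 0.0 -0.0 -38.79722363810115
div -68 -67.0 -66.0 -37.472104056389995
```

The tub is square, with its lid spanning rack y −58…−4 between divider inner faces at about −63.5 and −3. That leaves only 1–2 mm on the left, so I'll nudge it another ~2 mm to the right.

```bash
python3 -m jog '[[[-8,0,0,0,0,0,24],[-8,0,35,0,0,0,24],[-8,0,70,0,0,0,24],[-8,0,104,0,0,0,0],[12,20,104,0,0,0,0],[32,40,104,0,0,0,0],[54,59,104,0,0,0,0],[54,59,104,0,0,0,0]]]'; python3 -m jog '[[[0,0,-30,0,0,0,0],[0,0,-60,0,0,0,0],[0,0,-85,0,0,0,0],[0,0,-98,0,0,0,0],[0,0,-102,0,0,0,0],[0,0,-102,0,0,0,0]]]';python3 look.py 7
```

```text
time: 12.45
eef_pos: [0.5624, -0.0109, 0.0959]
tcp_rot: [[-0.066, 0.002, -0.998], [0.998, 0.001, -0.066], [0.001, -1.0, -0.002]]
contact_force: [-0.3, 0.2, -1.1]
finger_gap: 0.0003
time: 12.95
eef_pos: [0.5595, -0.0156, -0.0063]
tcp_rot: [[-0.061, -0.001, -0.998], [0.998, -0.0, -0.061], [-0.0, -1.0, 0.001]]
contact_force: [-0.3, 0.2, 1.1]
finger_gap: 0.0004
top 692 ctr [ 0.6718 -0.1326] size [91.7 54.2] yaw-rel -0.34 rack xy mm [  -0.2 -101.4]
top 178 ctr [ 0.5297 -0.0762] size [28.8 43.5] yaw-rel -0.0 rack xy mm [-138.8  -36.6]
scene 269 ctr [ 0.6737 -0.1354] size [89.6 50.9] yaw-rel -0.37 rack xy mm [   1.5 -104.2]
scene 117 ctr [ 0.5904 -0.0678] size [56.6 36.2] yaw-rel -4.26 rack xy mm [-77.6 -31.9]
```

```bash
python3 -m jog '[[[0,-5,0,0,0,0,0],[0,-9,0,0,0,0,0],[1,-12,0,0,0,0,0],[1,-14,0,0,0,0,0],[1,-15,0,0,0,0,0],[1,-16,0,0,0,0,0],[1,-16,0,0,0,0,0]]]';python3 -m jog '[[[0,8,0,0,0,0,0],[0,16,20,0,0,0,0],[0,16,60,0,0,0,0],[0,16,104,0,0,0,0],[-20,-6,104,0,0,0,24],[-40,-29,104,0,0,0,24],[-62,-55,104,0,0,0,24],[-62,-55,104,0,0,0,24]]]'
```

```text
time: 13.63
eef_pos: [0.5611, -0.0312, -0.006]
tcp_rot: [[-0.061, 0.0, -0.998], [0.998, 0.0, -0.061], [0.0, -1.0, -0.0]]
contact_force: [0.8, 2.0, 0.7]
finger_gap: 0.0006
time: 14.3
eef_pos: [0.4955, -0.0903, 0.0982]
tcp_rot: [[-0.056, -0.001, -0.998], [0.998, -0.001, -0.056], [-0.001, -1.0, 0.001]]
contact_force: [0.3, -1.5, 0.3]
finger_gap: 0.0226
```

```bash
python3 look.py 8; python3 - <<'E'
from bench import env;print(env.observe()["eef_pos"],env.observe()["finger_gap"])
E
```

```text
top 280 ctr [ 0.6953 -0.1312] size [50.2 54.1] yaw-rel -1.0 rack xy mm [  23.3 -101.3]
scene 274 ctr [ 0.6756 -0.1348] size [93.9 52. ] yaw-rel -1.0 rack xy mm [   3.4 -103.8]
scene 298 ctr [ 0.5622 -0.0698] size [90.  56.3] yaw-rel 0.5 rack xy mm [-105.9  -32.2]
[ 0.49858097 -0.08654265  0.09814234] 0.023835877316866524
```

```bash
python3 -m jog '[[[-2,11,0,0,0,0,24],[-2,11,-30,0,0,0,24],[-2,11,-60,0,0,0,24],[-2,11,-85,0,0,0,24],[-2,11,-98,0,0,0,24],[-2,11,-105,0,0,0,24],[-2,11,-105,0,0,0,24]]]'; python3 -m jog '[[[6,0,0,0,0,0,24],[12,1,0,0,0,0,24],[17,1,0,0,0,0,24],[22,1,0,0,0,0,24],[28,2,0,0,0,0,24],[34,2,0,0,0,0,24],[40,2,0,0,0,0,24],[46,3,0,0,0,0,24]]]';python3 look.py 9
```

```text
time: 14.98
eef_pos: [0.4966, -0.0745, -0.0084]
tcp_rot: [[-0.062, -0.002, -0.998], [0.998, -0.0, -0.062], [0.0, -1.0, 0.002]]
contact_force: [-0.6, 0.0, 0.6]
finger_gap: 0.0238
time: 15.65
eef_pos: [0.5437, -0.0725, -0.007]
tcp_rot: [[-0.061, 0.0, -0.998], [0.998, -0.0, -0.061], [-0.0, -1.0, -0.0]]
contact_force: [-2.4, -1.0, 1.7]
finger_gap: 0.024
top 250 ctr [ 0.6969 -0.1313] size [55.3 42.9] yaw-rel -4.38 rack xy mm [  24.9 -101.6]
scene 266 ctr [ 0.6734 -0.137 ] size [90.  58.1] yaw-rel 2.3 rack xy mm [   1.1 -105.8]
scene 304 ctr [ 0.5999 -0.0694] size [91.1 62.6] yaw-rel 3.24 rack xy mm [-68.2 -34. ]
```

```bash
python3 -m jog '[[[6,0,0,0,0,0,24],[12,1,0,0,0,0,24],[18,1,0,0,0,0,24],[24,1,0,0,0,0,24],[29,2,0,0,0,0,24],[34,2,0,0,0,0,24],[39,2,0,0,0,0,24],[44,3,0,0,0,0,24]]]';python3 look.py 10
```

```text
time: 16.42
eef_pos: [0.5875, -0.0695, -0.0071]
tcp_rot: [[-0.061, 0.0, -0.998], [0.998, -0.0, -0.061], [-0.0, -1.0, -0.0]]
contact_force: [-1.0, -0.5, -0.3]
finger_gap: 0.0241
scene 271 ctr [ 0.6731 -0.1339] size [89.8 51.7] yaw-rel 0.37 rack xy mm [   1.  -102.7]
scene 263 ctr [ 0.6425 -0.0642] size [92.1 57.5] yaw-rel -1.71 rack xy mm [-25.5 -31.3]
```

```bash
python3 -m jog '[[[5,0,0,0,0,0,24],[10,1,0,0,0,0,24],[14,1,0,0,0,0,24],[18,1,0,0,0,0,24],[21,1,0,0,0,0,24],[23,1,0,0,0,0,24],[23,1,0,0,0,0,24]]]';python3 look.py 11
```

```text
time: 17.1
eef_pos: [0.6105, -0.0684, -0.0071]
tcp_rot: [[-0.061, 0.0, -0.998], [0.998, -0.0, -0.061], [-0.0, -1.0, -0.0]]
contact_force: [0.4, -0.3, -0.7]
finger_gap: 0.0243
scene 269 ctr [ 0.676  -0.1343] size [96.5 53.8] yaw-rel 5.21 rack xy mm [   3.9 -103.3]
scene 262 ctr [ 0.6653 -0.065 ] size [90.3 51.8] yaw-rel -1.09 rack xy mm [ -2.7 -33.5]
```

```bash
python3 -m jog '[[[1,0,0,0,0,0,24],[2,0,0,0,0,0,24],[3,0,0,0,0,0,24],[3,0,0,0,0,0,24]]]'; python3 -m jog '[[[1,0,0,0,0,0,24],[1,0,0,0,0,0,24],[1,0,0,0,0,0,24]]]'
```

```text
time: 17.53
eef_pos: [0.6132, -0.0684, -0.0071]
tcp_rot: [[-0.061, 0.0, -0.998], [0.998, -0.0, -0.061], [-0.0, -1.0, -0.0]]
contact_force: [-0.4, 0.4, 0.1]
finger_gap: 0.0241
time: 17.78
eef_pos: [0.6141, -0.0683, -0.0071]
tcp_rot: [[-0.061, 0.0, -0.998], [0.998, -0.0, -0.061], [-0.0, -1.0, -0.0]]
contact_force: [-0.5, 0.0, -0.2]
finger_gap: 0.0243
```

```bash
python3 -m jog '[[[1,0,0,0,0,0,24],[2,0,0,0,0,0,24],[2,0,0,0,0,0,24]]]'; python3 -m jog '[[[1,0,0,0,0,0,24],[1,0,0,0,0,0,24],[1,0,0,0,0,0,24]]]'
```

```text
time: 18.03
eef_pos: [0.6162, -0.0683, -0.0071]
tcp_rot: [[-0.061, 0.0, -0.998], [0.998, -0.0, -0.061], [-0.0, -1.0, -0.0]]
contact_force: [-0.1, 0.5, -0.3]
finger_gap: 0.0242
time: 18.28
eef_pos: [0.6162, -0.0683, -0.0072]
tcp_rot: [[-0.061, -0.001, -0.998], [0.998, 0.0, -0.061], [0.0, -1.0, 0.001]]
contact_force: [-7.4, -0.1, 4.5]
finger_gap: 0.0238
```

It's on the stop: the TCP stopped advancing and the force rose to 7.4 N. I'll back off and check.

```bash
python3 -m jog '[[[-8,0,0,0,0,0,24],[-25,-1,0,0,0,0,24],[-45,-2,10,0,0,0,24],[-55,-3,40,0,0,0,24],[-55,-3,80,0,0,0,24],[-60,-3,120,0,0,0,24],[-90,-3,150,0,0,0,24],[-125,-3,170,0,0,0,24]]]'; python3 -m jog '[[[-40,0,10,0,0,0,24],[-80,0,20,0,0,0,24],[-110,0,30,0,0,0,24],[-110,0,30,0,0,0,24]]]'; sed -i 's/>.46/>.5/' look.py; python3 look.py 12; python3 - <<'E'
import cv2,numpy as np
a=cv2.imread("pics/scene12.png")[160:290,190:330];b=cv2.imread("pics/top12.png")[120:250,170:370]
cv2.imwrite("pics/f.png",np.hstack([cv2.resize(a,(380,353)),cv2.resize(b,(420,353*1)[:2])]))
E
```

```text
time: 18.95
eef_pos: [0.4928, -0.0716, 0.1653]
tcp_rot: [[-0.061, 0.004, -0.998], [0.998, -0.0, -0.061], [-0.001, -1.0, -0.004]]
contact_force: [-1.2, 0.3, 1.6]
finger_gap: 0.024
time: 19.28
eef_pos: [0.3784, -0.0713, 0.1943]
tcp_rot: [[-0.06, 0.003, -0.998], [0.998, 0.003, -0.06], [0.003, -1.0, -0.003]]
contact_force: [1.1, 0.0, 1.0]
finger_gap: 0.0243
top 687 ctr [ 0.6714 -0.1327] size [89.8 54. ] yaw-rel 0.05 rack xy mm [  -0.6 -101.5]
top 696 ctr [ 0.6689 -0.0636] size [91.4 53.8] yaw-rel 0.11 rack xy mm [  1.  -32.3]
scene 258 ctr [ 0.6734 -0.1341] size [90.6 51. ] yaw-rel 0.72 rack xy mm [   1.3 -103. ]
scene 280 ctr [ 0.6719 -0.0658] size [93.  52.3] yaw-rel 0.79 rack xy mm [  3.8 -34.7]
```

View pics/f.png

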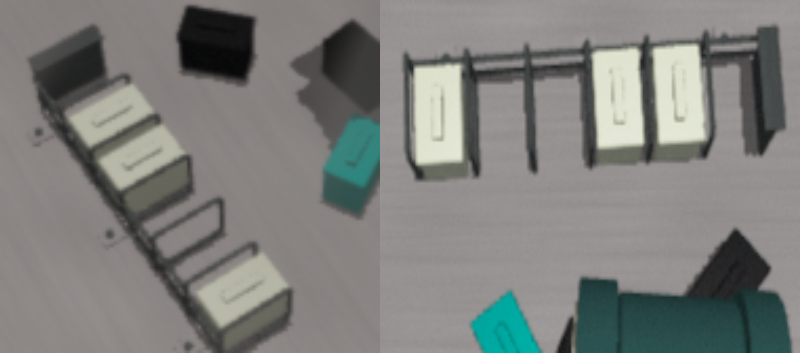

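The pictures show the tub in the third gap from the plate. It is square, level with stored tub b (top view, rack x +1.0 against −0.6 mm), and the arm is clear. I'll hand it in.

```bash
python3 -c "
from bench import env;env.close_job();print(env.observe()['time'])"
```

```text
the job is handed in; nothing more can be done
the job is handed in; nothing more can be done
```

The tub is home in the third gap from the solid end plate, which closes the right-hand end of the rack. The job was handed in after about 19 s on the robot's clock; no verdict is reported.

**Divider touches:** I touched the first wire divider (divider_5) at about 20 N and then the second (divider_4) at about 8 N, before touching the tub. I pressed down on each wire's top with the closed fingertips and lifted between them, rather than sliding a fingertip along the rack.

**Moving the tub:** I nudged it sideways twice with the closed fingers to line it up. I then pushed it in from behind with two fingertips until it met the rear rails, where the force rose to 7.4 N and it stopped moving.

**Last checks:**

| View | Tub rack x (mm) | Tub rack y (mm) | Off square |
|---|---|---|---|
| Top | +1.0 | −32.3 | 0.1° |
| Scene | +3.8 | −34.7 | 0.8° |

- **Fit:** Both readings are within the limits. The two views differ by about 3 mm because the scene camera reads coarser. The stop contact also says it is fully home.
- **Other objects:** The last measurement of stored tub b shows it in place. Stored tub a looks unmoved in the last picture. I did not re-measure the dredger or the bowl, but the arm did not work near either of them.
- **Arm:** It was clear of everything when I handed in.

**Disagreement found:** The true fingertip was about 27 mm higher than the reported tool position. My first attempts to touch divider_5 therefore met nothing until I found this in the depth image and corrected for it.

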